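Set a bottle mixing on the bench roller and shift it into fast forward

ROBOT

A 6-joint arm with a two-finger parallel gripper is mounted at the origin on a cart in front of the work surface, level with it; the furniture and walls round the work are solid. World frame = base frame: x ahead of the robot, y to its left, z up, the work surface at z = 0. Lengths are in mm, angles in rad, forces in N, time in s.
With the tool pointing down it reaches from about 275 to 750 mm from the base axis. Payload 10.2 kg.
Tool frame: the origin (TCP) lies between the finger pads, 19 mm behind the fingertips; this is the grasp point; z points along the fingers, y is the line along which they close (so a half turn about z gives the same grasp; the last joint's range is limited). The gripper opens to 88 mm and grips with 3 to 60 N. Pads are 18 mm wide; open, the fingers measure 123 mm over their backs; the gripper's body (75 mm by 187 mm) begins 45 mm behind the grasp point.
Start: joints at [0.948, 0.313, 1.498, -0, 1.331, -0.223], TCP at [204.361, 483.599, 257.42] pointing down, gripper open.
Joint ranges: [-2.94, 2.94], [-0.97, 2.17], [0.19, 2.56], [-1.23, 4.37], [0.02, 3.11], [-2.88, 2.88]. Speed limits (rad/s): [2.39, 2.39, 3.01, 3.14, 3.14, 3.14].

INTERFACE

Orientations are given as a unit quaternion [x, y, z, w].
In Python, from cell import r, snapshot, ticket gives the robot as it stands.
- The arm moves only by the tool send_rows, never from a script. Its argument "rows" is a list of rows, each a list of 3 entries, a list of its own where there are three numbers: the shift along the tool's x, y, z in mm, then the turn about the tool's z in rad, then the closure, from -1 (fully open) to 1 (shut). A call has 1 to 5 rows; each row shifts and turns the commanded pose from where the row before left it, along the tool's axes as they then stand; what a row does not reach is not made up. A row lasts 1/10 s, in which the tool goes at most 50 mm and 8.59 degrees, less where a joint would pass 70% of its speed; a pose out of reach is approached as far as the arm can. A call with a gripper value outside its range is refused whole. The fingers move at their own pace and stop on an object; "squeeze" is the grip in N (left out, the last holds). Time passes only in rows, so rows that do not move let the fingers close. It gives the time, the measured TCP pose, the force, the opening and the grip force at its end, in the units of the state.
- r.get_state(): the state, without advancing time (a new reading comes with each control period).
- snapshot(name): name is "side" or "top"; returns a dict with "pixels" (384x512x3 uint8, red, green, blue), "z_map" (384x512 float32, mm along the optical axis (not along the pixel's ray), 0 where there is no reading), "fx", "fy", "cx", "cy" (pixels), "dist_coeffs" ([k1, k2, p1, p2, k3] as OpenCV has them; the pictures are not rectified), "eye" and "orientation" of the camera in the world. Camera axes: x right, y up, looking along -z (the intrinsics and any distortion apply to the point x, -y, -z); pixel columns grow to the right and rows downward; lengths in mm; the calibration is good to about 2 mm. A picture is of the moment at which its call begins.
- ticket.sign_off(): hands the job in; it is judged then, once.
The state is a dict: "time_s": time; "joint_positions": joint angles; "joint_vel": joint speeds; "joint_torque": joint torques, N m; "ee_pos": TCP position; "orientation": TCP orientation; "contact_force": force on the tool from outside, world axes, zero at the start; "torque": the same for the moment, N m; "grip_width": finger opening in mm; "grip_force": force on a finger pad.
Only numpy, scipy, OpenCV 4.12 (cv2) and the standard library are available. Lean on these libraries where they do the work, as an engineer would, in place of code of your own. Each camera call takes 0.05 s, during which the arm holds its last target. There are 200 camera calls.

TASK

Lay the amber bottle from its wire rest centrally on the two rollers of the bottle roller. Then put the range lever, which starts in the left-hand slot pulled toward you, into fast forward: along to the neutral crossing, which you must feel for because the gate is hidden under the dust dome, across to the right and fully home away from you. Let go of both and leave the wash bottle and the conical flask standing.

Things in the scene. Friction and masses are not known exactly. Their poses are not given: they have to be found in the camera images.
- roller: Bench bottle roller, white housing, blue bearing cheeks, 213 (x) x 252 (y) x 262 (z) mm, fixed. Origin on the bench under the middle of the rollers; x to its back (away from the operator), y to its left, z up. Two black rollers (radius 16, length 226 mm) along y at x = -34 and +34 mm, axes at z = 236 mm; cheeks' inner faces at y = +-115, tops at z = 262 mm.
- roller_bed (a point): Where the bottle's axis comes to lie when it rests on both rollers, at mid-length: 265.5 mm above the bench, over the roller's origin.
- splash_lip (a point): Middle of the top edge (z = 254 mm, x = -72 mm) of the drip tray's upturned steel lip; the lip reaches down to z = 206 mm and is 228 mm long in y. It overhangs the lever's forward end, so hold the knob with the tool tilted 35 to 45 degrees from vertical: fingers pointing forward (roller +x) and down, closing along roller y.
- lever_pivot (a point): Fixed centre of the lever's universal joint inside the console: 45 mm in front (-x) of the roller's origin, 36 mm above the bench. The console face slopes up away from the operator at 32 degrees, 75 mm from this point. A black dust dome, radius 87 mm about this point, hides the gate.
- knob (a point): Centre of the orange ball knob (diameter 34 mm) on a 10 mm stem, 150 mm from lever_pivot. With both joints 0 the lever is square to the sloping face. The hidden gate is an H seen by the operator: left slot, right slot, one neutral crossing between them.
- lever_fore_aft (a joint): Lever angle (rad) about roller +y through lever_pivot: -0.40 stop toward the operator, 0 square to the face, +0.30 stop away (home in a forward slot). Stays where left; moving it takes about 2 N at the knob. The crossing's middle lies anywhere from -0.18 to +0.12, set differently on each machine; the lever passes within about 0.03 of that middle, elsewhere the web stops it.
- lever_cross (a joint): Sideways lever angle (rad) about the up-slope axis (which turns with lever_fore_aft): negative left (roller +y, stop -0.25), positive right (stop +0.25). The webs stop it at about -0.13 to -0.17 from the left slot. A spring pulls it left, up to 2.5 N at the knob: let go in the crossing it returns left; in the right slot it rests on the web at about 0.13 to 0.17.
- rest: Wire rest for one bottle, 108 x 138 x 34 mm, fixed; origin on the bench under its middle, two rails along its y, tops at z = 34 mm.
- bottle: Amber bottle, white label, blue cap, lying; about 250 g. Origin on its axis, mid-length of the cylindrical body (diameter 58 mm, y = -52 to +52 mm); y is its axis, cap end at y = +88 mm. In the rest its axis is 50 mm above the bench. Grasp across the body from above, TCP about 11 mm above the axis so the fingertips clear rails and rollers. Either end may point left.
- wash_bottle: Wash bottle with red spout, 65 x 102 x 213 mm, standing loose at the right; origin at the middle of its underside.
- erlenmeyer: Conical flask, diameter 64, height 104 mm, standing loose at the left; origin at the middle of its underside.

How it is judged:
By the outcome, as a careful person would: the job done as asked, in the order asked, and still so for the second after the job is handed in, with the robot touching nothing.
It also fails if it takes over 59 s, if anything falls off the work surface, if the arm or the gripper's body presses on something with over 40 N, if the wrist force passes 120 N, or if a joint passes its speed limit or range.

## Working session

There is one attempt and no reset: what is moved stays moved. The work goes in short steps, Python scripts to look and compute and a tool call to move; the robot and the scene stay as the last step left them, time stands still between calls to the robot, and variables do not carry over. Pictures are saved under pics/ and viewed, at most 10 in all, crops included, and the job is handed in when it is done.

Besides the shell and the picture viewer there is one more tool, called after "Call:" by a JSON object that holds its "fn" and its "kwargs". send_rows: Moves the arm, as the interface text tells. Its arguments: {"type":"object","properties":{"rows":{"type":"array","items":{"type":"array"}},"squeeze":{"type":"number"}},"required":["rows"]}

```bash
mkdir -p pics; ls; cat > h.py <<'E'
import numpy as np, cv2
from scipy.spatial.transform import Rotation as R
from cell import r, snapshot, ticket
def cloud(s):
    "world point per pixel from z_map"
    h,w=s["z_map"].shape
    K=np.array([[s["fx"],0,s["cx"]],[0,s["fy"],s["cy"]],[0,0,1.]])
    uv=np.stack(np.meshgrid(np.arange(w),np.arange(h)),-1).reshape(-1,1,2).astype(float)
    n=cv2.undistortPoints(uv,K,np.array(s["dist_coeffs"],float)).reshape(h,w,2)
    d=np.concatenate([n[...,:1],-n[...,1:],-np.ones((h,w,1))],-1)
    d=d@R.from_quat(s["orientation"]).as_matrix().T
    return d*s["z_map"][...,None]+np.array(s["eye"]), d
E
python3 - <<'E'
from h import *
import pickle
st=r.get_state();print(st)
ims=[]
for n in("top","side"):
    s=snapshot(n);pickle.dump(s,open(n+".pkl","wb"))
    print(n,s["eye"],s["orientation"],s["fx"],s["dist_coeffs"])
    cv2.imwrite(f"pics/{n}0.png",s["pixels"][...,::-1])
E
```

```text
pics
{'time_s': 0.0, 'joint_positions': array([ 9.47593305e-01,  3.13421265e-01,  1.49844783e+00, -1.14020716e-05,
        1.33100468e+00, -2.23386898e-01]), 'joint_vel': array([-2.72474526e-04,  9.79399848e-05,  2.61992212e-04,  1.27717084e-03,
       -5.44662796e-04, -1.85455013e-05]), 'joint_torque': array([ 2.00781724e-03, -4.02203357e+01, -2.52289778e+01,  6.96532452e-02,
        3.50390060e-02, -1.00005082e-04]), 'ee_pos': array([204.22474943, 483.39921642, 256.87171572]), 'orientation': array([ 1.98577853e-01,  9.80084907e-01, -5.86301227e-04, -2.58073503e-04]), 'contact_force': array([ 0.25970904,  0.35977648, -0.52040223]), 'torque': array([0.02096562, 0.00198944, 0.0174887 ]), 'grip_force': 0.0, 'grip_width': 88.32422149814103}
top [   2.78264091  105.78368377 1725.57116931] [-0.10405984  0.12524771  0.76778792 -0.61966626] 478.27314966018264 [-0.017766  0.        0.        0.        0.      ]
side [-279.66135104 1372.43860937  814.80078131] [-0.15080106  0.53599781  0.80558808 -0.20246787] 477.64696889486487 [-0.19716442  0.          0.          0.          0.        ]
```

View pics/top0.png

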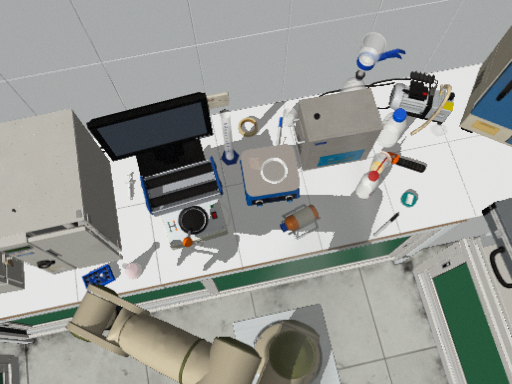

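View pics/side0.png

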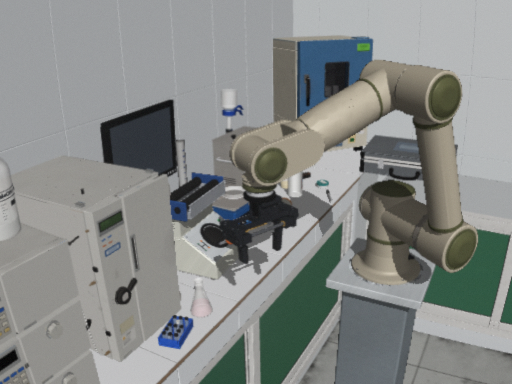

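The top view shows the roller near (180,185), the dome at (192,218), the orange knob at about (187,243), the bottle in its rest at (300,217) with its cap at (284,227), the flask at (131,268) and the wash bottle at (370,180). In the side view the gripper hides most of the roller.

```bash
cat > m.py <<'E'
from h import *
import pickle
s=pickle.load(open("top.pkl","rb"));P,d=cloud(s);eye=np.array(s["eye"])
hsv=cv2.cvtColor(s["pixels"],cv2.COLOR_RGB2HSV)
def reg(name,lo,hi,zr,box):
    m=cv2.inRange(hsv,lo,hi)>0
    m&=(P[...,2]>zr[0])&(P[...,2]<zr[1])
    b=np.zeros_like(m);b[box[1]:box[3],box[0]:box[2]]=1;m&=b
    q=P[m]; c,(w,h),a=cv2.minAreaRect(q[:,:2].astype(np.float32)) if len(q)>3 else ((0,0),(0,0),0)
    v,u=np.nonzero(m)
    print(name,len(q),"px",u.mean().round(1),v.mean().round(1),"mean",q.mean(0).round(1),"max z",q[:,2].max().round(1),"rect",np.round(c,1),round(w),round(h),round(a,1));return q
reg("rollers/black",(0,0,0),(179,255,60),(225,275),(130,140,235,230))
reg("cheeks",(100,100,40),(130,255,255),(200,285),(130,140,235,230))
reg("knob",(3,150,120),(18,255,255),(100,260),(170,220,215,260))
reg("dome",(0,0,0),(179,255,50),(60,200),(165,195,220,245))
reg("cap",(100,100,40),(130,255,255),(20,100),(270,205,330,245))
reg("amber",(3,60,40),(25,255,255),(20,100),(270,195,330,245))
reg("bottle all",(0,0,0),(179,255,255),(45,100),(270,190,330,245))
reg("wash",(0,0,0),(179,255,255),(30,260),(350,150,392,205))
reg("red",(170,120,80),(179,255,255),(30,260),(350,150,392,205))
reg("flask",(0,0,0),(179,255,255),(12,130),(112,250,150,290))
im=s["pixels"][130:300,100:400,::-1];cv2.imwrite("pics/crop.png",cv2.resize(im,(800,453),interpolation=cv2.INTER_CUBIC))
E
python3 m.py
```

```text
rollers/black 1597 px 176.0 178.6 mean [619.7 241.6 249.3] max z 275.0 rect [643.1 238.7] 211 265 4.0
cheeks 260 px 178.1 185.4 mean [591.8 237.5 254.4] max z 270.0 rect [592.3 229.2] 132 250 4.6
knob 61 px 186.5 241.5 mean [432.2 254.2 132. ] max z 143.7 rect [472.8 263.2] 111 29 14.5
dome 510 px 193.8 219.9 mean [511.3 218.4 105.2] max z 137.8 rect [509.4 207.2] 116 88 68.9
cap 41 px 283.4 226.8 mean [431.4 -89.9  60.3] max z 73.1 rect [432.4 -91.2] 27 17 15.7
amber 236 px 297.9 219.4 mean [ 444.7 -146.4   70.1] max z 86.3 rect [ 450.9 -159.8] 57 121 14.5
bottle all 767 px 296.0 212.3 mean [ 472.9 -146.    68.5] max z 100.0 rect [ 495.4 -145.2] 159 142 7.1
wash 884 px 370.4 170.1 mean [ 564.2 -447.2   99.1] max z 219.2 rect [ 569.1 -464.3] 162 146 5.0m.py:11: RuntimeWarning: Mean of empty slice.
  print(name,len(q),"px",u.mean().round(1),v.mean().round(1),"mean",q.mean(0).round(1),"max z",q[:,2].max().round(1),"rect",np.round(c,1),round(w),round(h),round(a,1));return q
  ret = ret.dtype.type(ret / rcount)
  ret = um.true_divide(
Traceback (most recent call last):
  File "m.py", line 20, in <module>
    reg("red",(170,120,80),(179,255,255),(30,260),(350,150,392,205))
    ~~~^^^^^^^^^^^^^^^^^^^^^^^^^^^^^^^^^^^^^^^^^^^^^^^^^^^^^^^^^^^^^
  File "m.py", line 11, in reg
    print(name,len(q),"px",u.mean().round(1),v.mean().round(1),"mean",q.mean(0).round(1),"max z",q[:,2].max().round(1),"rect",np.round(c,1),round(w),round(h),round(a,1));return q
                                                                                                 ~~~~~~~~~~^^
ValueError: zero-size array to reduction operation maximum which has no identity
```

```bash
sed -i '/^reg("red"/d' m.py; cat >> m.py <<'E'
m=(cv2.inRange(hsv,(100,100,40),(130,255,255))>0)&(np.abs(P[...,2]-257)<16);m[:140]=0;m[230:]=0;m[:,:130]=0;m[:,235:]=0
n,l,st,c=cv2.connectedComponentsWithStats(m.astype(np.uint8))
for i in range(1,n):
    if st[i,4]>8:
        v,u=np.nonzero(l==i); t=(262-eye[2])/d[v,u,2]; q=eye+t[:,None]*d[v,u]
        print(st[i],"on262",q.mean(0).round(1),q.min(0).round(),q.max(0).round(),"z",P[l==i][:,2].mean())
E
python3 m.py
```

```text
rollers/black 1597 px 176.0 178.6 mean [619.7 241.6 249.3] max z 275.0 rect [643.1 238.7] 211 265 4.0
cheeks 260 px 178.1 185.4 mean [591.8 237.5 254.4] max z 270.0 rect [592.3 229.2] 132 250 4.6
knob 61 px 186.5 241.5 mean [432.2 254.2 132. ] max z 143.7 rect [472.8 263.2] 111 29 14.5
dome 510 px 193.8 219.9 mean [511.3 218.4 105.2] max z 137.8 rect [509.4 207.2] 116 88 68.9
cap 41 px 283.4 226.8 mean [431.4 -89.9  60.3] max z 73.1 rect [432.4 -91.2] 27 17 15.7
amber 236 px 297.9 219.4 mean [ 444.7 -146.4   70.1] max z 86.3 rect [ 450.9 -159.8] 57 121 14.5
bottle all 767 px 296.0 212.3 mean [ 472.9 -146.    68.5] max z 100.0 rect [ 495.4 -145.2] 159 142 7.1
wash 884 px 370.4 170.1 mean [ 564.2 -447.2   99.1] max z 219.2 rect [ 569.1 -464.3] 162 146 5.0
flask 347 px 126.9 265.8 mean [411.2 482.7  52.3] max z 129.8 rect [427.4 492.2] 105 109 81.9
[210 157  12  35 101] on262 [602.6 110.  262. ] [540. 101. 262.] [666. 119. 262.] z 258.2766189261861
[140 176  12  36 126] on262 [583.9 346.2 262. ] [521. 336. 262.] [647. 356. 262.] z 257.8314057766912
```

View pics/crop.png

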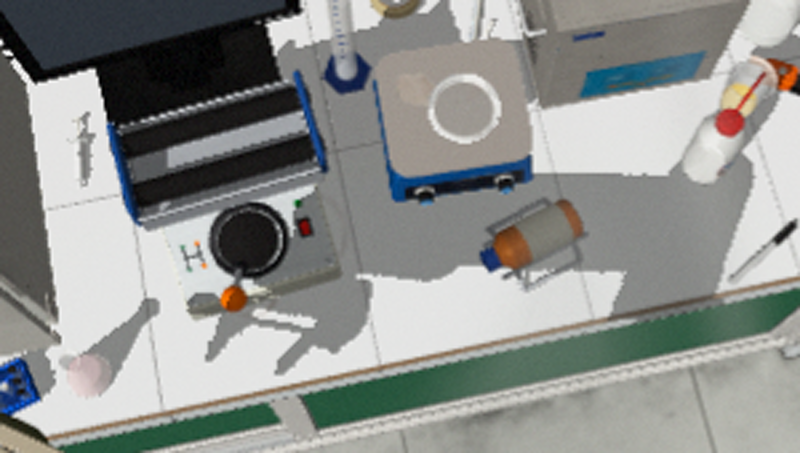

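The crop confirms it: roller cheeks at crop (125,175) and (310,120), knob at (233,298), bottle with its cap end at (490,258) pointing left, and the wash bottle clear at (725,140).

```bash
cat > b.py <<'E'
from h import *
import pickle
from scipy.optimize import least_squares
s=pickle.load(open("top.pkl","rb"));P,d=cloud(s);eye=np.array(s["eye"])
hsv=cv2.cvtColor(s["pixels"],cv2.COLOR_RGB2HSV)
am=cv2.inRange(hsv,(3,100,40),(25,255,255));bl=cv2.inRange(hsv,(100,100,40),(130,255,255))
box=np.zeros_like(am);box[200:236,278:325]=1
am*=box;bl*=box
hull=cv2.convexHull(np.argwhere((am>0)&(P[...,2]<90))[:,::-1].astype(np.int32))
b=np.zeros_like(am);cv2.fillConvexPoly(b,hull,1)
q=P[(b>0)&(P[...,2]>55)&(P[...,2]<88)]
f=lambda p:np.hypot((q[:,0]-p[0])*np.cos(p[1])+(q[:,1]+150)*np.sin(p[1]),q[:,2]-50)-29
o=least_squares(f,[450,.2],loss="soft_l1",f_scale=3);x0,a=o.x
ax=np.array([-np.sin(a),np.cos(a)]);print("x at y=-150",x0,"yaw",a,"rms",np.sqrt(np.mean(f(o.x)**2)),len(q))
for n,m in(("amber",am),("cap",bl)):
    v,u=np.nonzero((m>0)&(P[...,2]<95))
    for z in(50,65,79): 
        w=eye+((z-eye[2])/d[v,u,2])[:,None]*d[v,u]; t=(w[:,:2]-[x0,-150])@ax; print(n,z,np.percentile(t,[0,3,97,100]).round(1))
    t=(P[v,u][:,:2]-[x0,-150])@ax;print(n,"depth",np.percentile(t,[0,3,97,100]).round(1))
print("ax",ax)
E
python3 b.py
```

```text
x at y=-150 449.760513971619 yaw 0.2581117505447693 rms 4.702672227859048 479
amber 50 [-74.4 -72.   46.   48.1]
amber 65 [-70.5 -68.1  48.8  50.9]
amber 79 [-66.9 -64.5  51.4  53.5]
amber depth [-67.9 -65.7  47.5  50.9]
cap 50 [-12.5  -9.8  69.7  70.7]
cap 65 [-9.2 -6.4 72.3 73.3]
cap 79 [-6.  -3.3 74.8 75.8]
cap depth [-11.8 -10.1  69.7  69.9]
ax [-0.25525531  0.96687369]
```

Call:
{"fn": "send_rows", "kwargs": {"rows": [[[0,0,-10],[0,0.05,0],-1]]}}

```text
invalid input at $.rows[0][1]: expected a number
```

```bash
cat > go.py <<'E'
import sys
from h import *
# usage: go.py x y z yaw_of_tool_y  -> shift in tool axes (no turn first), turn about tool z
t=np.array([float(a) for a in sys.argv[1:4]]);st=r.get_state();M=R.from_quat(st["orientation"]).as_matrix()
s=M.T@(t-st["ee_pos"]);cur=np.arctan2(M[1,1],M[0,1])
turn=(cur-float(sys.argv[4])+np.pi/2)%np.pi-np.pi/2
print("t",round(st["time_s"],2),"pos",st["ee_pos"].round(1),"shift",s.round(1),"len",np.linalg.norm(s).round(1),"turn",turn.round(3),"yaw_y",cur.round(3),"zaxis",M[:,2].round(3),"F",st["contact_force"].round(1),"w",st["grip_width"].round(1),"j",st["joint_positions"].round(2))
E
echo ok
```

```text
ok
```

Call:
{"fn": "send_rows", "kwargs": {"rows": [[[-34,-35,4],0,-1],[[-34,-35,4],0,-1],[[-34,-35,4],0,-1],[[-34,-35,4],0,-1],[[-34,-35,4],0,-1]]}}

```text
time_s: 0.6
ee_pos: [292.9, 254.5, 237.1]
orientation: [0.198, 0.98, -0.0, -0.0]
contact_force: [0.9, 0.2, -0.1]
grip_width: 88.3
grip_force: 0.0
```

Call:
{"fn": "send_rows", "kwargs": {"rows": [[[-34,-35,4],0,-1],[[-34,-35,4],0,-1],[[-34,-35,4],0,-1],[[-34,-35,4],0,-1],[[-34,-35,4],0,-1]]}}

```text
time_s: 1.1
ee_pos: [381.5, 26.8, 217.3]
orientation: [0.199, 0.98, 0.0, 0.0]
contact_force: [1.1, 1.4, -0.9]
grip_width: 88.4
grip_force: 0.0
```

```bash
python3 go.py 454 -166 160 0.258
```

```text
Traceback (most recent call last):
  File "go.py", line 7, in <module>
    print("t",round(st["time_s"],2),"pos",st["ee_pos"].round(1),"shift",s.round(1),"len",np.linalg.norm(s).round(1),"turn",turn.round(3),"yaw_y",cur.round(3),"zaxis",M[:,2].round(3),"F",st["contact_force"].round(1),"w",st["grip_width"].round(1),"j",st["joint_positions"].round(2))
                                                                                                                                                                                                                           ^^^^^^^^^^^^^^^^^^^^^^
AttributeError: 'float' object has no attribute 'round'
```

Call:
{"fn": "send_rows", "kwargs": {"rows": [[[-28.4,-29.9,11],0,-1],[[-28.4,-29.9,11],0,-1],[[-28.4,-29.9,11],0,-1],[[-28.4,-29.9,11],0,-1],[[-28.4,-29.9,11],0,-1]]}}

```text
time_s: 1.6
ee_pos: [454.1, -165.8, 161.7]
orientation: [0.199, 0.98, 0.0, -0.0]
contact_force: [0.7, -0.2, 0.2]
grip_width: 87.8
grip_force: 0.0
```

Call:
{"fn": "send_rows", "kwargs": {"rows": [[[0,0,0],0.14,-1],[[0,0,0],0.14,-1],[[0,0,0],0.14,-1],[[0,0,0],0.14,-1],[[0,0,0],0.14,-1]]}}

```text
time_s: 2.1
ee_pos: [453.8, -164.1, 162.1]
orientation: [0.525, 0.851, 0.0, -0.0]
contact_force: [0.3, -0.6, 0.2]
grip_width: 87.9
grip_force: 0.0
```

Call:
{"fn": "send_rows", "kwargs": {"rows": [[[0,0,0],0.14,-1],[[0,0,0],0.073,-1],[[0,0,0],0,-1]]}}

```text
time_s: 2.4
ee_pos: [453.8, -164.1, 162.2]
orientation: [0.61, 0.792, -0.0, -0.0]
contact_force: [-0.4, -0.4, -0.4]
grip_width: 88.3
grip_force: 0.0
```

```bash
sed -i 's/st\["grip_width"\].round(1)/round(st["grip_width"],1)/' go.py; python3 go.py 454 -166 61 0.258
python3 - <<'E'
from h import *
s=snapshot("top");i=s["pixels"][170:260,230:370,::-1];cv2.imwrite("pics/g1.png",cv2.resize(i,(700,450)))
s=snapshot("side");cv2.imwrite("pics/g1s.png",s["pixels"][...,::-1])
E
```

```text
t 2.4 pos [ 453.8 -164.1  162.2] shift [ -2.   -0.3 101.2] len 101.2 turn -0.001 yaw_y 0.257 zaxis [-0.  0. -1.] F [-0.4 -0.4 -0.4] w 88.3 j [-0.59  0.32  1.75 -0.    1.07 -0.85]
```

View pics/g1s.png

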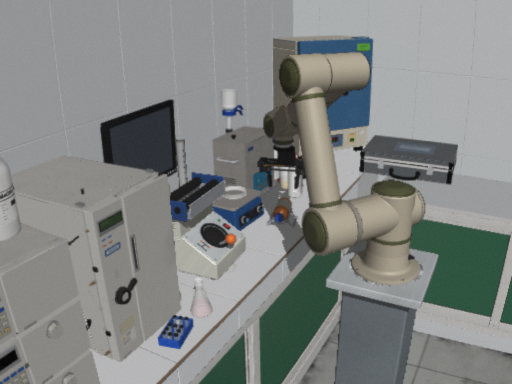

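The side view shows the open gripper above the bottle (280,215), with the knob at (231,239) and the rollers at (195,195) unobstructed. Descending to grasp.

Call:
{"fn": "send_rows", "kwargs": {"rows": [[[-2,0,30],0,-1],[[0,0,30],0,-1],[[0,0,20],0,-1],[[0,0,14],0,-1],[[0,0,7],0,-1]]}}

```text
time_s: 3.0
ee_pos: [454.0, -165.8, 60.3]
orientation: [0.61, 0.793, -0.0, -0.001]
contact_force: [0.7, -0.8, 0.8]
grip_width: 87.9
grip_force: 0.0
```

Call:
{"fn": "send_rows", "kwargs": {"rows": [[[0,0,0],0,0.3],[[0,0,0],0,0.6],[[0,0,0],0,0.8],[[0,0,0],0,0.8],[[0,0,0],0,0.8]], "squeeze": 25}}

```text
time_s: 3.5
ee_pos: [456.3, -166.3, 62.7]
orientation: [0.61, 0.792, 0.001, 0.003]
contact_force: [8.6, 4.4, 2.0]
grip_width: 57.4
grip_force: 24.9
```

```bash
python3 go.py 454 -166 61 0.258
```

```text
t 3.5 pos [ 456.3 -166.3   62.7] shift [ 0.8 -2.2  1.7] len 2.9 turn -0.0 yaw_y 0.258 zaxis [ 0.006 -0.002 -1.   ] F [8.6 4.4 2. ] w 57.4 j [-0.59  0.48  1.83  0.    0.82 -0.85]
```

Call:
{"fn": "send_rows", "kwargs": {"rows": [[[0,0,-20],0,0.8],[[0,0,-40],0,0.8],[[0,0,-48],0,0.8],[[0,0,-48],0,0.8],[[0,0,-48],0,0.8]]}}

```text
time_s: 4.0
ee_pos: [453.9, -165.7, 267.7]
orientation: [0.61, 0.792, 0.0, 0.0]
contact_force: [1.1, -0.3, -2.3]
grip_width: 57.6
grip_force: 24.9
```

Call:
{"fn": "send_rows", "kwargs": {"rows": [[[0,0,-40],0,0.8],[[0,0,-30],0,0.8],[[0,0,0],0,0.8]]}}

```text
time_s: 4.3
ee_pos: [455.0, -166.4, 339.2]
orientation: [0.61, 0.792, 0.0, 0.004]
contact_force: [0.7, 0.3, -3.7]
grip_width: 57.3
grip_force: 24.9
```

```bash
python3 go.py 593 228 335 0.079
python3 - <<'E'
from h import *
import pickle
P,d=cloud(pickle.load(open("top.pkl","rb")))
for y in range(-250,400,50):
    print(y,[ (lambda q: int(np.percentile(q,95)) if len(q)>3 else -1)(P[...,2][(abs(P[...,0]-x)<25)&(abs(P[...,1]-y)<25)]) for x in range(450,900,50)])
s=snapshot("top")
E
```

```text
t 4.3 pos [ 455.  -166.4  339.2] shift [346.1 234.1   3.5] len 417.8 turn 0.179 yaw_y 0.258 zaxis [ 0.006 -0.004 -1.   ] F [ 0.7  0.3 -3.7] w 57.3 j [-0.59  0.17  1.47 -0.    1.5  -0.85]
-250 [6, 5, 5, 6, 279, 290, 289, 282, 74]
-200 [82, 75, 72, 106, 273, 273, 273, 269, 60]
-150 [82, 60, 106, 125, 126, 109, 106, 13, 8]
-100 [77, 9, 107, 128, 129, 114, 110, 6, 16]
-50 [5, 6, 106, 123, 126, 110, 109, 6, 20]
0 [5, 6, 105, 108, 108, 109, 107, 6, 19]
50 [5, 5, 5, 6, 5, 5, 335, 343, 6]
100 [63, 96, 260, 261, 262, 4, 507, 6, 5]
150 [74, 109, 254, 250, 252, -1, 508, 16, 16]
200 [79, 114, 253, 247, 253, -1, 506, 64, 18]
250 [136, 238, 252, 251, 254, -1, 507, 145, -1]
300 [80, 247, 252, 250, 254, -1, 507, 140, -1]
350 [4, 240, 262, 262, 263, 509, 507, 19, 17]
```

```bash
python3 - <<'E'
from h import *
import pickle
P,d=cloud(pickle.load(open("top.pkl","rb")))
for y in range(50,420,30):
    q=P[(abs(P[...,1]-y)<15)&(P[...,2]>300)&(P[...,0]>500)&(P[...,0]<900)]
    print(y,len(q),np.percentile(q[:,0],[0,2,10]).round() if len(q) else "", q[q[:,0].argmin()].round() if len(q) else "")
E
```

```text
50 106 [750. 750. 751.] [750.  47. 312.]
80 47 [742. 743. 744.] [742.  92. 487.]
110 365 [739. 741. 743.] [739. 120. 503.]
140 363 [737. 740. 743.] [737. 149. 511.]
170 370 [735. 737. 740.] [735. 172. 512.]
200 371 [733. 736. 739.] [733. 210. 513.]
230 366 [732. 733. 737.] [732. 232. 506.]
260 374 [730. 732. 735.] [730. 273. 495.]
290 376 [727. 729. 733.] [727. 303. 506.]
320 379 [724. 727. 731.] [724. 315. 504.]
350 376 [724. 726. 729.] [724. 353. 503.]
380 382 [720. 723. 726.] [720. 389. 511.]
410 396 [720. 722. 724.] [720. 422. 470.]
```

Call:
{"fn": "send_rows", "kwargs": {"rows": [[[20,13.5,0],0,0.8],[[38,26,0],0,0.8],[[40,27,0],0,0.8],[[40,27,0],0,0.8],[[40,27,0],0,0.8]]}}

```text
time_s: 4.85
ee_pos: [525.3, 38.8, 333.3]
orientation: [0.61, 0.792, -0.001, -0.001]
contact_force: [1.6, -0.7, -2.4]
grip_width: 57.5
grip_force: 24.9
```

Call:
{"fn": "send_rows", "kwargs": {"rows": [[[40,27,0],0,0.8],[[40,27,0],0,0.8],[[40,27,0],0,0.8],[[30,20,0],0.06,0.8],[[18,12,0],0.06,0.8]]}}

```text
time_s: 5.35
ee_pos: [592.9, 230.3, 332.4]
orientation: [0.657, 0.754, -0.002, -0.002]
contact_force: [0.7, -0.3, -2.1]
grip_width: 57.4
grip_force: 24.9
```

Call:
{"fn": "send_rows", "kwargs": {"rows": [[[0,0,0],0.059,0.8],[[0,0,0],0,0.8],[[0,0,0],0,0.8]]}}

```text
time_s: 5.65
ee_pos: [592.9, 227.3, 334.0]
orientation: [0.678, 0.735, -0.001, -0.001]
contact_force: [1.2, 0.5, -1.7]
grip_width: 57.6
grip_force: 24.9
```

```bash
python3 go.py 593.2 228.1 276 0.079
python3 - <<'E'
from h import *
s=snapshot("top");i=s["pixels"][130:260,110:250,::-1];cv2.imwrite("pics/p1.png",cv2.resize(i,(640,594),interpolation=cv2.INTER_CUBIC))
P,d=cloud(s);hsv=cv2.cvtColor(s["pixels"],cv2.COLOR_RGB2HSV);eye=np.array(s["eye"])
yl=np.array([-np.sin(.079),np.cos(.079)]);o=np.array([593.2,228.1])
for n,lo,hi in(("cap",(100,100,40),(130,255,255)),("amber",(3,100,40),(25,255,255))):
    m=(cv2.inRange(hsv,lo,hi)>0)&(P[...,2]>285)&(P[...,2]<390)&(P[...,0]>450)
    q=P[m];q=q[(abs(q[:,1]-228)<150)&(abs(q[:,0]-593)<100)]
    if len(q): print(n,len(q),q.mean(0).round(1),np.percentile((q[:,:2]-o)@yl,[2,50,98]).round(1))
E
```

```text
t 5.65 pos [592.9 227.3 334. ] shift [ 0.8  0.5 58. ] len 58.0 turn 0.001 yaw_y 0.08 zaxis [-0.002 -0.001 -1.   ] F [ 1.2  0.5 -1.7] w 57.6 j [ 0.18  0.54  0.97 -0.    1.63  0.1 ]
cap 35 [578.3 307.1 331.7] [74.1 80.1 85.2]
```

View pics/p1.png

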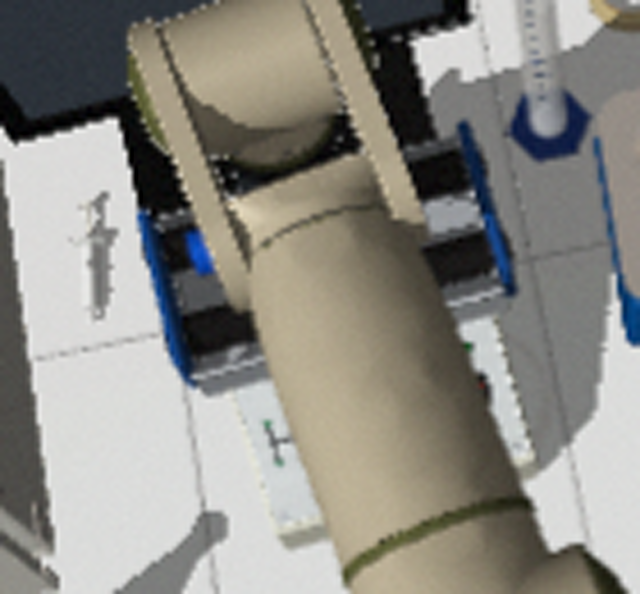

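The bottle hangs over the rollers, its cap at crop (200,252) inside the left cheek; cap end measured at about +86 against 88 expected. Lowering.

Call:
{"fn": "send_rows", "kwargs": {"rows": [[[0.8,0.5,20],0,0.8],[[0,0,18],0,0.8],[[0,0,10],0,0.8],[[0,0,5],0,0.8],[[0,0,3],0,0.8]]}}

```text
time_s: 6.2
ee_pos: [594.9, 228.1, 283.0]
orientation: [0.679, 0.734, 0.003, 0.003]
contact_force: [4.6, -0.4, 19.7]
grip_width: 57.4
grip_force: 25.0
```

Call:
{"fn": "send_rows", "kwargs": {"rows": [[[0,0,1],0,0.8],[[0,0,0],0,0.8]]}}

```text
time_s: 6.4
ee_pos: [595.1, 228.1, 282.9]
orientation: [0.679, 0.734, 0.004, 0.003]
contact_force: [2.7, 0.0, 15.0]
grip_width: 57.6
grip_force: 25.0
```

Call:
{"fn": "send_rows", "kwargs": {"rows": [[[0,2,0],0,0.8],[[0,1,0],0,0.8],[[0,0,0],0,0.8]]}}

```text
time_s: 6.7
ee_pos: [597.6, 228.4, 280.9]
orientation: [0.679, 0.734, 0.002, 0.002]
contact_force: [3.0, -0.1, 5.9]
grip_width: 57.5
grip_force: 25.0
```

Call:
{"fn": "send_rows", "kwargs": {"rows": [[[0,2,0],0,0.8],[[0,0,0],0,0.8]]}}

```text
time_s: 6.9
ee_pos: [599.1, 228.6, 279.4]
orientation: [0.679, 0.734, 0.001, 0.001]
contact_force: [2.2, 0.0, 4.9]
grip_width: 57.2
grip_force: 25.0
```

Call:
{"fn": "send_rows", "kwargs": {"rows": [[[0,2,1],0,0.8],[[0,0,0],0,0.8]]}}

```text
time_s: 7.1
ee_pos: [600.8, 229.0, 277.7]
orientation: [0.679, 0.734, 0.0, 0.0]
contact_force: [1.2, 0.6, 3.8]
grip_width: 57.7
grip_force: 24.9
```

Call:
{"fn": "send_rows", "kwargs": {"rows": [[[0,2,1],0,0.8],[[0,0,0],0,0.8]]}}

```text
time_s: 7.3
ee_pos: [601.2, 229.5, 277.3]
orientation: [0.679, 0.735, -0.001, -0.001]
contact_force: [-10.6, -0.4, 9.9]
grip_width: 57.7
grip_force: 24.9
```

Call:
{"fn": "send_rows", "kwargs": {"rows": [[[0,-1,0],0,0.8],[[0,0,-0.5],0,0.5],[[0,0,0],0,0.2],[[0,0,0],0,-0.4],[[0,0,0],0,-1]]}}

```text
time_s: 7.8
ee_pos: [601.5, 229.0, 276.3]
orientation: [0.679, 0.735, -0.0, -0.0]
contact_force: [-0.5, 0.2, -0.3]
grip_width: 67.8
grip_force: 0.0
```

Call:
{"fn": "send_rows", "kwargs": {"rows": [[[0,0,0],0,-1],[[0,0,0],0,-1],[[0,0,-10],0,-1],[[0,0,-30],0,-1],[[0,0,-40],0,-1]]}}

```text
time_s: 8.3
ee_pos: [601.1, 228.9, 357.2]
orientation: [0.679, 0.734, -0.001, -0.001]
contact_force: [0.7, 0.2, 1.9]
grip_width: 88.1
grip_force: 0.0
```

Call:
{"fn": "send_rows", "kwargs": {"rows": [[[0,-45,-10],0,-1],[[0,-49,0],0,-1],[[0,-49,0],0,-1],[[0,-49,0],0,-1],[[0,-49,0],0,-1]]}}

```text
time_s: 8.8
ee_pos: [359.3, 209.8, 367.5]
orientation: [0.679, 0.734, 0.001, 0.0]
contact_force: [0.1, 0.2, 0.5]
grip_width: 88.1
grip_force: 0.0
```

```bash
python3 go.py 480 228 300 1.65
python3 - <<'E'
from h import *
import pickle
ims=[]
for n in("top","side"):
    s=snapshot(n);pickle.dump(s,open(n+"1.pkl","wb"))
    i=s["pixels"][130:280,110:270] if n=="top" else s["pixels"][150:300,140:300]
    ims.append(cv2.resize(i[...,::-1],(400,375),interpolation=cv2.INTER_CUBIC))
cv2.imwrite("pics/p2.png",np.hstack(ims))
s=pickle.load(open("top1.pkl","rb"))
P,d=cloud(s);hsv=cv2.cvtColor(s["pixels"],cv2.COLOR_RGB2HSV);eye=np.array(s["eye"])
yl=np.array([-np.sin(.079),np.cos(.079)]);xl=np.array([yl[1],-yl[0]]);o=np.array([600.8,228.7])
for n,lo,hi,z0,z1 in(("cap",(100,100,40),(130,255,255),240,310),("amber",(3,100,40),(25,255,255),240,320),("knob",(3,150,120),(18,255,255),90,160)):
    m=(cv2.inRange(hsv,lo,hi)>0)&(P[...,2]>z0)&(P[...,2]<z1)
    L=(P[...,:2]-o);m&=(abs(L@yl)<100)&(abs(L@xl)<(40 if n!="knob" else 300))
    q=P[m]
    if len(q): print(n,len(q),q.mean(0).round(1),"y'",np.percentile((q[:,:2]-o)@yl,[2,50,98]).round(1),"x'",np.percentile((q[:,:2]-o)@xl,[2,50,98]).round(1))
E
```

```text
t 8.8 pos [359.3 209.8 367.5] shift [  8.6 121.7  67.7] len 139.5 turn 1.57 yaw_y 0.079 zaxis [ 0.001  0.    -1.   ] F [0.1 0.2 0.5] w 88.1 j [0.25 0.   1.58 0.   1.56 0.17]
cap 60 [591.7 307.4 272.1] y' [70.1 79.1 93.4] x' [-17.7  -5.7  24.1]
amber 275 [590.6 245.4 283.4] y' [-51.5  38.6  67.5] x' [-31.2 -10.9  24.2]
```

View pics/p2.png

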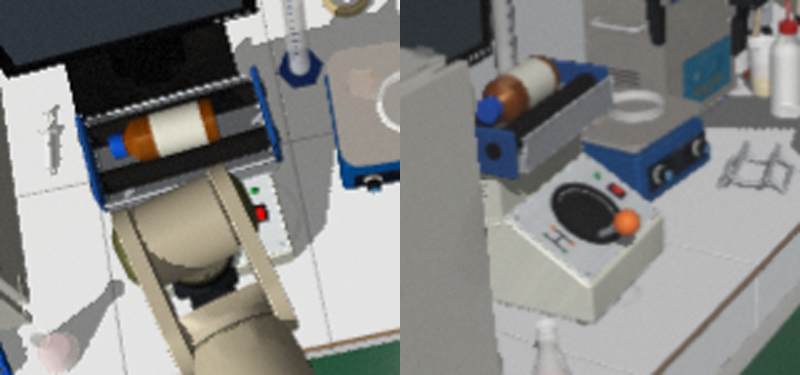

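The bottle lies on both rollers between the cheeks (left half, 160,135). The knob is free in the left, near position (right half, 627,222). The interface only turns about tool z, so I'll test whether an out-of-reach pose produces a tilt, well clear of everything.

Call:
{"fn": "send_rows", "kwargs": {"rows": [[[0,0,-49],0.14,-1],[[0,0,-49],0.14,-1],[[0,0,-49],0.14,-1],[[0,0,-49],0.14,-1],[[0,0,-49],0.14,-1]]}}

```text
time_s: 9.4
ee_pos: [360.7, 209.8, 614.6]
orientation: [0.891, 0.455, 0.001, 0.0]
contact_force: [1.1, -0.3, 0.5]
grip_width: 88.1
grip_force: 0.0
```

Call:
{"fn": "send_rows", "kwargs": {"rows": [[[0,0,-49],0.14,-1],[[0,0,-49],0.14,-1],[[0,0,-49],0.14,-1],[[0,0,-49],0.14,-1],[[0,0,-49],0.14,-1]]}}

```text
time_s: 9.9
ee_pos: [320.2, 184.6, 727.8]
orientation: [0.985, 0.17, 0.014, -0.006]
contact_force: [-0.0, -0.0, 2.0]
grip_width: 87.9
grip_force: 0.0
```

```bash
python3 go.py 480 228 300 1.65
```

```text
t 9.9 pos [320.2 184.6 727.8] shift [152.1  15.4 432.5] len 458.7 turn 0.262 yaw_y -1.23 zaxis [ 0.026  0.016 -1.   ] F [-0. -0.  2.] w 87.9 j [0.2  0.29 0.19 0.02 2.63 1.45]
```

Call:
{"fn": "send_rows", "kwargs": {"rows": [[[0,0,-49],0,-1],[[0,0,-49],0,-1],[[0,0,-49],0,-1],[[0,0,-49],0,-1],[[0,0,-49],0,-1]]}}

```text
time_s: 10.4
ee_pos: [239.5, 138.7, 771.2]
orientation: [0.984, 0.173, 0.044, -0.016]
contact_force: [-0.3, 0.6, 0.5]
grip_width: 88.2
grip_force: 0.0
```

```bash
python3 go.py 480 228 300 1.65
```

```text
t 10.4 pos [239.5 138.7 771.2] shift [212.4   5.6 492.6] len 536.5 turn 0.269 yaw_y -1.223 zaxis [ 0.08   0.046 -0.996] F [-0.3  0.6  0.5] w 88.2 j [0.05 0.14 0.19 0.1  2.73 1.37]
```

Call:
{"fn": "send_rows", "kwargs": {"rows": [[[31,24,21],0,-1],[[31,24,21],0,-1],[[31,24,21],0,-1],[[31,24,21],0,-1],[[31,24,21],0,-1]]}}

```text
time_s: 10.9
ee_pos: [435.9, 82.7, 678.0]
orientation: [0.984, 0.172, 0.044, -0.016]
contact_force: [0.3, -0.1, -0.0]
grip_width: 88.0
grip_force: 0.0
```

Call:
{"fn": "send_rows", "kwargs": {"rows": [[[31,24,21],0,-1],[[31,24,21],0,-1],[[31,24,21],0,-1],[[0,0,0],0.135,-1],[[0,0,0],0.135,-1]]}}

```text
time_s: 11.4
ee_pos: [550.9, 49.0, 618.3]
orientation: [0.998, 0.035, 0.039, -0.022]
contact_force: [-0.5, -0.9, 1.2]
grip_width: 88.0
grip_force: 0.0
```

```bash
python3 go.py 480 228 300 1.65
```

```text
t 11.4 pos [550.9  49.  618.3] shift [ -83.7 -170.4  319.9] len 372.0 turn -0.007 yaw_y -1.498 zaxis [ 0.077  0.047 -0.996] F [-0.5 -0.9  1.2] w 88.0 j [-0.15  0.54  0.19  0.08  2.34  1.41]
```

Call:
{"fn": "send_rows", "kwargs": {"rows": [[[35,0,-35],0,-1],[[35,0,-35],0,-1],[[35,0,-35],0,-1],[[35,0,-35],0,-1],[[35,0,-35],0,-1]]}}

```text
time_s: 11.9
ee_pos: [558.0, 44.4, 636.9]
orientation: [0.994, 0.038, 0.096, -0.025]
contact_force: [-0.6, -0.5, -0.2]
grip_width: 88.2
grip_force: 0.0
```

```bash
python3 go.py 480 228 300 1.65
```

```text
t 11.9 pos [558.   44.4 636.9] shift [-128.2 -174.6  326.2] len 391.6 turn 0.001 yaw_y -1.491 zaxis [ 0.188  0.057 -0.98 ] F [-0.6 -0.5 -0.2] w 88.2 j [-0.17  0.51  0.19  0.11  2.26  1.41]
```

Tilt builds by about 0.022 rad per row, and it stays. Continuing until about 40 degrees.

Call:
{"fn": "send_rows", "kwargs": {"rows": [[[44,0,-22],0,-1],[[44,0,-22],0,-1],[[44,0,-22],0,-1],[[44,0,-22],0,-1],[[44,0,-22],0,-1]]}}

```text
time_s: 12.4
ee_pos: [607.0, 44.5, 624.1]
orientation: [0.987, 0.036, 0.152, -0.029]
contact_force: [-0.2, 0.5, -0.2]
grip_width: 88.5
grip_force: 0.0
```

Call:
{"fn": "send_rows", "kwargs": {"rows": [[[44,0,-22],0,-1],[[44,0,-22],0,-1],[[44,0,-22],0,-1],[[44,0,-22],0,-1],[[44,0,-22],0,-1]]}}

```text
time_s: 12.9
ee_pos: [632.8, 42.5, 635.0]
orientation: [0.976, 0.034, 0.213, -0.032]
contact_force: [-0.3, -0.2, 0.1]
grip_width: 88.2
grip_force: 0.0
```

```bash
python3 go.py 480 228 300 1.65
```

```text
t 12.9 pos [632.8  42.5 635. ] shift [-268.5 -180.8  255.3] len 412.3 turn 0.001 yaw_y -1.49 zaxis [ 0.413  0.077 -0.908] F [-0.3 -0.2  0.1] w 88.2 j [-0.17  0.55  0.19  0.16  1.99  1.43]
```

Call:
{"fn": "send_rows", "kwargs": {"rows": [[[48,0,-10],0,-1],[[48,0,-10],0,-1],[[48,0,-10],0,-1],[[48,0,-10],0,-1],[[48,0,-10],0,-1]]}}

```text
time_s: 13.4
ee_pos: [681.3, 44.0, 629.2]
orientation: [0.96, 0.032, 0.275, -0.035]
contact_force: [0.0, -0.1, 0.6]
grip_width: 88.3
grip_force: 0.0
```

Call:
{"fn": "send_rows", "kwargs": {"rows": [[[48,0,-10],0,-1],[[48,0,-10],0,-1],[[48,0,-10],0,-1],[[48,0,-10],0,-1],[[48,0,-10],0,-1]]}}

```text
time_s: 13.9
ee_pos: [705.0, 42.8, 648.4]
orientation: [0.94, 0.03, 0.338, -0.038]
contact_force: [-0.2, 0.7, 0.5]
grip_width: 88.2
grip_force: 0.0
```

```bash
cat > lev.py <<'E'
import sys
from h import *
# knob centre for lever angles, world; and tool-axis shift from the present TCP
O=np.array([600.8,228.7,0]);RZ=R.from_euler("z",.079)
def knob(th,ph):
    n=R.from_euler("y",np.deg2rad(-32)+th)
    v=n.apply([0,0,1])*np.cos(ph)-np.array([0,1,0])*np.sin(ph)
    return O+RZ.apply(np.array([-45,0,36])+150*v)
if __name__=="__main__":
    st=r.get_state();M=R.from_quat(st["orientation"]).as_matrix();p=np.array(st["ee_pos"])
    L=RZ.inv().apply(p-O)-[-45,0,36];rr=np.linalg.norm(L);L/=rr
    print("t",round(st["time_s"],2),"pos",p.round(1),"F tool",(M.T@st["contact_force"]).round(1),"w",round(st["grip_width"],1),"z",M[:,2].round(3),"y",M[:,1].round(3),"tcp as lever th",round(np.arctan2(L[0],L[2])+np.deg2rad(32),3),"ph",round(-np.arcsin(L[1]),3),"r",round(rr,1),"j",st["joint_positions"].round(2))
    a=[float(x) for x in sys.argv[1:]]
    for i in range(0,len(a),2):
        k=knob(a[i],a[i+1]);print(a[i:i+2],"knob",k.round(1),"shift",(M.T@(k-p)).round(1))
E
python3 lev.py -.4 -.25
```

```text
t 13.9 pos [705.   42.8 648.4] F tool [ 0.1 -0.8 -0.4] w 88.2 z [ 0.634  0.091 -0.768] y [ 0.082 -0.995 -0.051] tcp as lever th 0.774 ph 0.299 r 656.1 j [-0.17  0.59  0.19  0.2   1.7   1.43]
[-0.4, -0.25] knob [434.4 252.8 119.5] shift [-539.1 -204.4  254. ]
```

Call:
{"fn": "send_rows", "kwargs": {"rows": [[[-42,-16,12],0,-1],[[-42,-16,12],0,-1],[[-42,-16,12],0,-1],[[-42,-16,12],0,-1],[[-42,-16,12],0,-1]]}}

```text
time_s: 14.4
ee_pos: [604.7, 106.2, 512.6]
orientation: [0.94, 0.03, 0.338, -0.039]
contact_force: [1.2, -0.7, 0.9]
grip_width: 87.8
grip_force: 0.0
```

Call:
{"fn": "send_rows", "kwargs": {"rows": [[[-42,-16,12],0,-1],[[-42,-16,12],0,-1],[[-42,-16,12],0,-1],[[-42,-16,12],0,-1],[[-42,-16,12],0,-1]]}}

```text
time_s: 14.9
ee_pos: [474.6, 185.2, 337.2]
orientation: [0.94, 0.03, 0.338, -0.039]
contact_force: [1.8, 0.3, -0.2]
grip_width: 88.1
grip_force: 0.0
```

```bash
python3 lev.py -.4 -.25
```

```text
t 14.9 pos [474.6 185.2 337.2] F tool [ 1.3 -0.2  1.3] w 88.1 z [ 0.634  0.094 -0.768] y [ 0.082 -0.995 -0.054] tcp as lever th 0.286 ph 0.106 r 314.6 j [ 0.14 -0.07  1.86  0.01  0.65  1.64]
[-0.4, -0.25] knob [434.4 252.8 119.5] shift [-167.9  -58.8  148.1]
```

Call:
{"fn": "send_rows", "kwargs": {"rows": [[[-42,-14.7,19],0,-1],[[-42,-14.7,19],0,-1],[[-42,-14.7,19],0,-1],[[-42,-14.7,19],0,-1],[[0,0,0],0,-1]]}}

```text
time_s: 15.4
ee_pos: [399.1, 237.2, 192.2]
orientation: [0.941, 0.028, 0.336, -0.035]
contact_force: [-0.2, 0.5, 0.7]
grip_width: 88.3
grip_force: 0.0
```

```bash
python3 lev.py -.4 -.25
```

```text
t 15.4 pos [399.1 237.2 192.2] F tool [ 0.4 -0.5 -0.6] w 88.3 z [ 0.631  0.085 -0.771] y [ 0.077 -0.996 -0.047] tcp as lever th -0.224 ph -0.11 r 221.7 j [ 0.35  0.05  2.17 -0.52  0.28  2.32]
[-0.4, -0.25] knob [434.4 252.8 119.5] shift [-18.4  -9.4  79.7]
```

Call:
{"fn": "send_rows", "kwargs": {"rows": [[[0,0,25],0,-1],[[0,0,25],0,-1],[[0,0,10],0,-1],[[0,0,0],0,-1]]}}

```text
time_s: 15.8
ee_pos: [440.9, 241.3, 149.1]
orientation: [0.94, 0.027, 0.339, -0.035]
contact_force: [0.2, -0.3, 0.6]
grip_width: 88.4
grip_force: 0.0
```

```bash
python3 lev.py -.4 -.25
python3 - <<'E'
from h import *
s=snapshot("side");i=s["pixels"][170:300,150:320];cv2.imwrite("pics/k1.png",cv2.resize(i[...,::-1],(680,520),interpolation=cv2.INTER_CUBIC))
E
```

```text
t 15.8 pos [440.9 241.3 149.1] F tool [ 0.5  0.3 -0.3] w 88.4 z [ 0.635  0.083 -0.768] y [ 0.074 -0.996 -0.047] tcp as lever th -0.228 ph -0.156 r 162.2 j [ 0.32  0.21  2.13 -0.84  0.17  2.62]
[-0.4, -0.25] knob [434.4 252.8 119.5] shift [-23.5 -10.5  19.6]
```

View pics/k1.png

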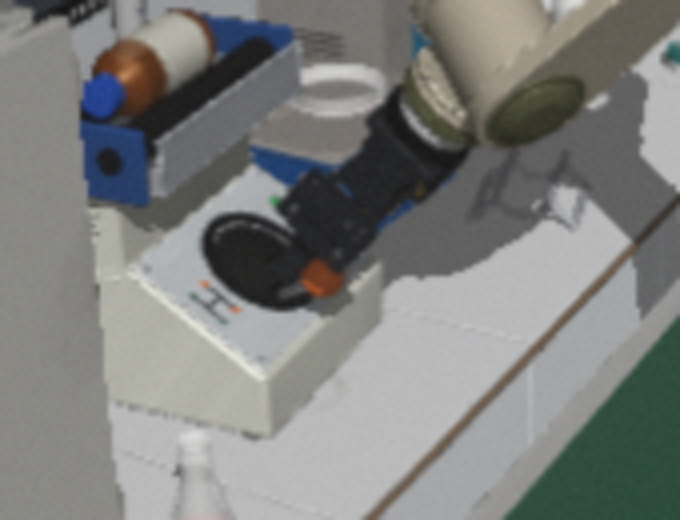

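The picture shows the open fingers at (310,230) just above the knob (320,278). The wrist is near singular, with j6 at 2.6 of 2.88, so I'll back off and do a half turn about the tool axis, which gives the same grasp with more room on j6.

Call:
{"fn": "send_rows", "kwargs": {"rows": [[[0,0,-40],0,-1],[[0,0,-30],-0.14,-1],[[0,0,0],-0.15,-1],[[0,0,0],-0.15,-1],[[0,0,0],-0.15,-1]]}}

```text
time_s: 16.35
ee_pos: [400.1, 236.3, 198.8]
orientation: [0.893, 0.294, 0.336, 0.064]
contact_force: [1.0, 0.9, 0.8]
grip_width: 88.3
grip_force: 0.0
```

Call:
{"fn": "send_rows", "kwargs": {"rows": [[[0,0,0],-0.15,-1],[[0,0,0],-0.15,-1],[[0,0,0],-0.15,-1],[[0,0,0],-0.15,-1],[[0,0,0],-0.15,-1]]}}

```text
time_s: 16.85
ee_pos: [400.2, 236.3, 198.6]
orientation: [0.723, 0.6, 0.289, 0.182]
contact_force: [-0.5, -0.3, -0.4]
grip_width: 88.2
grip_force: 0.0
```

Call:
{"fn": "send_rows", "kwargs": {"rows": [[[0,0,0],-0.15,-1],[[0,0,0],-0.15,-1],[[0,0,0],-0.15,-1],[[0,0,0],-0.15,-1],[[0,0,0],-0.15,-1]]}}

```text
time_s: 17.35
ee_pos: [400.2, 236.3, 198.5]
orientation: [0.453, 0.823, 0.202, 0.276]
contact_force: [-0.3, -0.3, -0.3]
grip_width: 87.8
grip_force: 0.0
```

Call:
{"fn": "send_rows", "kwargs": {"rows": [[[0,0,0],-0.15,-1],[[0,0,0],-0.15,-1],[[0,0,0],-0.15,-1],[[0,0,0],-0.15,-1],[[0,0,0],-0.15,-1]]}}

```text
time_s: 17.85
ee_pos: [400.2, 236.3, 198.5]
orientation: [0.12, 0.932, 0.087, 0.33]
contact_force: [-0.3, 0.2, -0.1]
grip_width: 88.0
grip_force: 0.0
```

Call:
{"fn": "send_rows", "kwargs": {"rows": [[[0,0,0],-0.15,-1],[[0,0,0],-0.006,-1],[[0,0,0],0,-1]]}}

```text
time_s: 18.15
ee_pos: [400.1, 236.3, 197.9]
orientation: [0.052, 0.938, 0.063, 0.336]
contact_force: [-0.4, -0.1, 0.2]
grip_width: 87.9
grip_force: 0.0
```

```bash
python3 lev.py -.4 -.25
```

```text
t 18.15 pos [400.1 236.3 197.9] F tool [ 0.2 -0.1 -0.4] w 87.9 z [ 0.636  0.083 -0.767] y [0.055 0.987 0.152] tcp as lever th -0.204 ph -0.104 r 225.0 j [ 0.35  0.04  2.17 -0.52  0.29 -0.66]
[-0.4, -0.25] knob [434.4 252.8 119.5] shift [24.7  6.2 83.3]
```

Call:
{"fn": "send_rows", "kwargs": {"rows": [[[0,0,0],-0.13,-1],[[12,4.6,10],0,-1],[[12,4.6,10],0,-1],[[0,0,15],0,-1],[[0,0,0],0,-1]]}}

```text
time_s: 18.65
ee_pos: [403.4, 248.3, 154.6]
orientation: [-0.01, 0.94, 0.04, 0.338]
contact_force: [-0.5, 0.4, 0.2]
grip_width: 88.2
grip_force: 0.0
```

```bash
python3 lev.py -.4 -.25
```

```text
t 18.65 pos [403.4 248.3 154.6] F tool [ 0.3  0.4 -0.4] w 88.2 z [ 0.634  0.082 -0.769] y [-0.046  0.997  0.068] tcp as lever th -0.344 ph -0.182 r 194.6 j [ 0.38  0.15  2.19 -0.92  0.2  -0.35]
[-0.4, -0.25] knob [434.4 252.8 119.5] shift [-1.7  0.6 47. ]
```

Call:
{"fn": "send_rows", "kwargs": {"rows": [[[-1,0,14],0,-1],[[0,0,13],0,-1],[[0,0,0],0,-1]]}}

```text
time_s: 18.95
ee_pos: [421.5, 250.3, 135.1]
orientation: [-0.01, 0.94, 0.04, 0.338]
contact_force: [-0.0, 0.1, 1.5]
grip_width: 87.9
grip_force: 0.0
```

```bash
python3 lev.py -.4 -.25
```

```text
t 18.95 pos [421.5 250.3 135.1] F tool [-0.9  0.2 -1.1] w 87.9 z [ 0.635  0.081 -0.768] y [-0.046  0.997  0.068] tcp as lever th -0.368 ph -0.213 r 168.9 j [ 0.37  0.23  2.17 -1.16  0.17 -0.13]
[-0.4, -0.25] knob [434.4 252.8 119.5] shift [-0.   0.8 20.4]
```

Call:
{"fn": "send_rows", "kwargs": {"rows": [[[0,0,6],0,-1],[[0,0,6],0,-1],[[0,0,0],0,-1]]}}

```text
time_s: 19.25
ee_pos: [429.5, 251.7, 128.2]
orientation: [-0.011, 0.94, 0.04, 0.337]
contact_force: [1.1, 0.1, -0.2]
grip_width: 88.1
grip_force: 0.0
```

```bash
python3 lev.py -.4 -.25
```

```text
t 19.25 pos [429.5 251.7 128.2] F tool [-0.7  0.1  0.9] w 88.1 z [ 0.634  0.082 -0.769] y [-0.047  0.997  0.068] tcp as lever th -0.373 ph -0.232 r 158.7 j [ 0.36  0.26  2.15 -1.23  0.16 -0.06]
[-0.4, -0.25] knob [434.4 252.8 119.5] shift [1.7 0.2 9.9]
```

Call:
{"fn": "send_rows", "kwargs": {"rows": [[[0,0,0],0,0],[[0,0,0],0,0.5],[[0,0,0],0,0.7],[[0,0,0],0,0.8],[[0,0,0],0,0.8]], "squeeze": 20}}

```text
time_s: 19.75
ee_pos: [429.1, 251.8, 127.7]
orientation: [-0.011, 0.941, 0.04, 0.337]
contact_force: [0.4, 0.0, -0.3]
grip_width: 50.1
grip_force: 0.0
```

Call:
{"fn": "send_rows", "kwargs": {"rows": [[[0,0,0],0,0.8],[[0,0,0],0,0.8]]}}

```text
time_s: 19.95
ee_pos: [429.2, 251.8, 127.7]
orientation: [-0.011, 0.941, 0.04, 0.337]
contact_force: [-1.6, 0.9, 0.7]
grip_width: 34.1
grip_force: 0.9
```

```bash
python3 lev.py -.4 -.25 -.3 -.25 -.2 -.25 -.18 -.25 -.1 -.25 0 -.25 .1 -.25 .3 .25
```

```text
t 19.95 pos [429.2 251.8 127.7] F tool [ 0.9  1.  -1.5] w 34.1 z [ 0.633  0.083 -0.77 ] y [-0.048  0.997  0.067] tcp as lever th -0.377 ph -0.233 r 158.7 j [ 0.36  0.26  2.15 -1.23  0.16 -0.06]
[-0.4, -0.25] knob [434.4 252.8 119.5] shift [1.1 0.1 9.7]
[-0.3, -0.25] knob [443.4 253.5 131. ] shift [-13.1   1.2   6.6]
[-0.2, -0.25] knob [453.4 254.3 141.5] shift [-27.4   2.2   4.9]
[-0.18, -0.25] knob [455.5 254.4 143.5] shift [-30.3   2.4   4.7]
[-0.1, -0.25] knob [464.4 255.1 150.9] shift [-41.9   3.1   4.6]
[0.0, -0.25] knob [476.2 256.1 159.3] shift [-56.4   4.1   5.8]
[0.1, -0.25] knob [488.9 257.1 166.3] shift [-70.6   4.9   8.5]
[0.3, 0.25] knob [521.8 185.2 176.5] shift [-103.   -67.6   15.6]
```

Knob gripped (34 mm). Sliding it forward in the left slot to about -0.20, just short of the range where the crossing can be.

Call:
{"fn": "send_rows", "kwargs": {"rows": [[[-3,0.2,-0.7],0,0.8],[[-5,0.4,-1.0],0,0.8],[[-6,0.5,-1.0],0,0.8],[[-6,0.5,-1.0],0,0.8],[[-6,0.5,-0.8],0,0.8]]}}

```text
time_s: 20.45
ee_pos: [445.8, 253.2, 147.1]
orientation: [-0.011, 0.941, 0.039, 0.336]
contact_force: [0.5, -0.8, -4.2]
grip_width: 32.8
grip_force: 20.0
```

Call:
{"fn": "send_rows", "kwargs": {"rows": [[[0,0,0],0,0.8],[[0,-7,0],0,0.8],[[0,-7,0],0,0.8],[[0,0,0],0,0.8]]}}

```text
time_s: 20.85
ee_pos: [446.8, 239.9, 147.9]
orientation: [-0.012, 0.94, 0.041, 0.338]
contact_force: [-12.9, 2.9, 13.1]
grip_width: 32.7
grip_force: 20.0
```

```bash
python3 lev.py -.2 -.15 -.15 -.15 -.1 -.15
```

```text
t 20.85 pos [446.8 239.9 147.9] F tool [  1.6   4.5 -18. ] w 32.7 z [ 0.635  0.085 -0.768] y [-0.05   0.996  0.069] tcp as lever th -0.207 ph -0.149 r 157.0 j [ 0.32  0.22  2.12 -0.81  0.16 -0.51]
[-0.2, -0.15] knob [452.5 239.4 143.7] shift [-1.6 -1.1  6.8]
[-0.15, -0.15] knob [458.  239.9 148.6] shift [-9.  -0.6  6.5]
[-0.1, -0.15] knob [463.7 240.3 153.3] shift [-16.4  -0.1   6.6]
```

Call:
{"fn": "send_rows", "kwargs": {"rows": [[[0,0,-3],0,0.8],[[0,-1.5,0],0,0.8],[[0,0,0],0,0.8]]}}

```text
time_s: 21.15
ee_pos: [445.4, 237.9, 148.9]
orientation: [-0.011, 0.94, 0.04, 0.337]
contact_force: [4.8, 4.0, -5.3]
grip_width: 32.4
grip_force: 20.0
```

```bash
python3 lev.py -.2 -.15 -.15 -.15 -.1 -.15
```

```text
t 21.15 pos [445.4 237.9 148.9] F tool [-0.3  3.4  7.4] w 32.4 z [ 0.634  0.083 -0.769] y [-0.049  0.996  0.068] tcp as lever th -0.21 ph -0.136 r 158.6 j [ 0.31  0.22  2.12 -0.79  0.16 -0.55]
[-0.2, -0.15] knob [452.5 239.4 143.7] shift [-2.1  0.8  8.7]
[-0.15, -0.15] knob [458.  239.9 148.6] shift [-9.5  1.3  8.4]
[-0.1, -0.15] knob [463.7 240.3 153.3] shift [-16.9   1.8   8.5]
```

Call:
{"fn": "send_rows", "kwargs": {"rows": [[[0,-1.5,0],0,0.8],[[0,0,0],0,0.8]]}}

```text
time_s: 21.35
ee_pos: [445.4, 237.2, 149.0]
orientation: [-0.012, 0.94, 0.041, 0.338]
contact_force: [3.5, 9.1, -4.7]
grip_width: 32.8
grip_force: 20.0
```

```bash
python3 lev.py -.2 -.15
```

```text
t 21.35 pos [445.4 237.2 149. ] F tool [0.3 8.6 6.6] w 32.8 z [ 0.634  0.086 -0.768] y [-0.05   0.996  0.069] tcp as lever th -0.21 ph -0.131 r 158.6 j [ 0.31  0.22  2.13 -0.78  0.16 -0.55]
[-0.2, -0.15] knob [452.5 239.4 143.7] shift [-2.   1.5  8.8]
```

The web is felt: 8.6 N at cross about -0.13. Sliding forward with this side pressure to find where the lever drops into the crossing.

Call:
{"fn": "send_rows", "kwargs": {"rows": [[[-2,0.2,1],0,0.8],[[-1.5,0.1,0],0,0.8]]}}

```text
time_s: 21.55
ee_pos: [447.6, 237.6, 150.4]
orientation: [-0.012, 0.94, 0.041, 0.337]
contact_force: [-14.6, 8.6, 7.9]
grip_width: 32.7
grip_force: 20.0
```

Call:
{"fn": "send_rows", "kwargs": {"rows": [[[-1.5,0.1,0],0,0.8],[[-1.5,0.1,0],0,0.8]]}}

```text
time_s: 21.75
ee_pos: [449.7, 237.8, 152.4]
orientation: [-0.012, 0.94, 0.041, 0.337]
contact_force: [-14.8, 7.0, 9.9]
grip_width: 32.8
grip_force: 20.0
```

Call:
{"fn": "send_rows", "kwargs": {"rows": [[[-1.5,0.1,0],0,0.8],[[-1.5,0.1,0],0,0.8]]}}

```text
time_s: 21.95
ee_pos: [452.2, 238.0, 154.5]
orientation: [-0.012, 0.94, 0.041, 0.337]
contact_force: [-16.0, 5.9, 10.5]
grip_width: 33.2
grip_force: 20.0
```

```bash
python3 lev.py -.15 -.14 -.1 -.14
```

```text
t 21.95 pos [452.2 238.  154.5] F tool [  5.7   7.4 -17.7] w 33.2 z [ 0.634  0.085 -0.769] y [-0.05   0.996  0.068] tcp as lever th -0.154 ph -0.133 r 158.0 j [ 0.3   0.22  2.1  -0.68  0.17 -0.65]
[-0.15, -0.14] knob [457.9 238.4 148.8] shift [-0.8 -0.3  8.1]
[-0.1, -0.14] knob [463.7 238.8 153.5] shift [-8.2  0.2  8.1]
```

Call:
{"fn": "send_rows", "kwargs": {"rows": [[[-1.5,0,-1],0,0.8],[[-1.5,0,0],0,0.8]]}}

```text
time_s: 22.15
ee_pos: [453.7, 237.5, 156.2]
orientation: [-0.012, 0.941, 0.04, 0.337]
contact_force: [-8.0, 8.3, -0.1]
grip_width: 32.7
grip_force: 20.0
```

Call:
{"fn": "send_rows", "kwargs": {"rows": [[[-1.5,0,0],0,0.8],[[-1.5,0,0],0,0.8]]}}

```text
time_s: 22.35
ee_pos: [456.1, 237.4, 158.2]
orientation: [-0.012, 0.941, 0.04, 0.337]
contact_force: [-7.6, 6.2, 1.2]
grip_width: 33.0
grip_force: 20.0
```

Call:
{"fn": "send_rows", "kwargs": {"rows": [[[-1.5,0,0],0,0.8],[[-1.5,0,0],0,0.8]]}}

```text
time_s: 22.55
ee_pos: [458.7, 237.1, 160.3]
orientation: [-0.012, 0.941, 0.04, 0.337]
contact_force: [-4.7, 1.9, 1.2]
grip_width: 32.5
grip_force: 20.0
```

```bash
python3 lev.py -.1 -.14 -.05 -.14
```

```text
t 22.55 pos [458.7 237.1 160.3] F tool [ 2.9  2.2 -3.7] w 32.5 z [ 0.633  0.083 -0.77 ] y [-0.049  0.997  0.067] tcp as lever th -0.099 ph -0.124 r 158.3 j [ 0.3   0.21  2.08 -0.6   0.19 -0.75]
[-0.1, -0.14] knob [463.7 238.8 153.5] shift [0.5 1.  8.5]
[-0.05, -0.14] knob [469.6 239.3 157.9] shift [-6.9  1.5  9. ]
```

Call:
{"fn": "send_rows", "kwargs": {"rows": [[[-1,-2,0],0,0.8],[[0,0,0],0,0.8]]}}

```text
time_s: 22.75
ee_pos: [460.0, 235.1, 161.3]
orientation: [-0.012, 0.94, 0.04, 0.337]
contact_force: [-5.7, 3.9, 2.6]
grip_width: 32.6
grip_force: 20.0
```

Call:
{"fn": "send_rows", "kwargs": {"rows": [[[0,-2,0],0,0.8],[[0,0,0],0,0.8]]}}

```text
time_s: 22.95
ee_pos: [460.1, 233.3, 161.4]
orientation: [-0.012, 0.94, 0.04, 0.338]
contact_force: [-7.5, 4.2, 5.0]
grip_width: 33.0
grip_force: 20.0
```

```bash
python3 lev.py -.1 -.1 -.1 0 -.1 .2
```

```text
t 22.95 pos [460.1 233.3 161.4] F tool [ 2.6  4.9 -8.3] w 33.0 z [ 0.634  0.084 -0.769] y [-0.049  0.996  0.068] tcp as lever th -0.089 ph -0.099 r 158.0 j [ 0.29  0.21  2.09 -0.57  0.19 -0.78]
[-0.1, -0.1] knob [463.7 232.9 154. ] shift [ 1.9 -1.1  7.9]
[-0.1, 0.0] knob [464.4 217.9 154.6] shift [  0.9 -16.    6.6]
[-0.1, 0.2] knob [468.6 188.3 152.3] shift [ -1.  -45.8   8.6]
```

It's in the crossing: cross -0.10 with light force only. Moving a little further forward to centre it, then across.

Call:
{"fn": "send_rows", "kwargs": {"rows": [[[-2,0,-1],0,0.8],[[-0.3,-5,-0.5],0,0.8],[[-0.3,-5,-0.4],0,0.8],[[-0.3,-5,-0.2],0,0.8],[[0,0,0],0,0.8]]}}

```text
time_s: 23.45
ee_pos: [461.8, 217.7, 163.6]
orientation: [-0.011, 0.94, 0.04, 0.337]
contact_force: [-4.0, 3.2, 1.4]
grip_width: 32.5
grip_force: 20.0
```

```bash
python3 lev.py -.08 0 -.08 .22
```

```text
t 23.45 pos [461.8 217.7 163.6] F tool [ 2.2  3.5 -3.4] w 32.5 z [ 0.633  0.083 -0.769] y [-0.048  0.997  0.067] tcp as lever th -0.079 ph 0.0 r 158.7 j [ 0.24  0.19  2.1  -0.44  0.17 -0.95]
[-0.08, 0.0] knob [466.8 218.1 156.4] shift [ 0.7 -0.3  8.7]
[-0.08, 0.22] knob [471.6 185.6 153.5] shift [ -1.3 -33.1  11.2]
```

Call:
{"fn": "send_rows", "kwargs": {"rows": [[[-0.3,-5,0.2],0,0.8],[[-0.3,-5,0.4],0,0.8],[[-0.3,-5,0.6],0,0.8],[[0,0,0],0,0.8]]}}

```text
time_s: 23.85
ee_pos: [464.2, 202.8, 162.4]
orientation: [-0.011, 0.94, 0.04, 0.337]
contact_force: [-2.8, 3.9, 2.7]
grip_width: 32.6
grip_force: 20.0
```

```bash
python3 lev.py -.08 0.1 -.08 .22
```

```text
t 23.85 pos [464.2 202.8 162.4] F tool [ 0.4  4.2 -3.6] w 32.6 z [ 0.634  0.083 -0.769] y [-0.048  0.997  0.067] tcp as lever th -0.077 ph 0.096 r 157.8 j [ 0.2   0.18  2.12 -0.3   0.15 -1.11]
[-0.08, 0.1] knob [468.4 203.2 155.8] shift [ 0.9 -0.2  7.8]
[-0.08, 0.22] knob [471.6 185.6 153.5] shift [ -0.2 -18.   10. ]
```

Call:
{"fn": "send_rows", "kwargs": {"rows": [[[-0.2,-5,0.5],0,0.8],[[-0.2,-5,0.7],0,0.8],[[-0.2,-5,0.8],0,0.8],[[0,0,0],0,0.8]]}}

```text
time_s: 24.25
ee_pos: [466.8, 188.0, 160.3]
orientation: [-0.011, 0.94, 0.04, 0.338]
contact_force: [-3.1, 3.3, 2.5]
grip_width: 32.7
grip_force: 20.0
```

```bash
python3 lev.py -.08 0.2 0 .2 .1 .2 .2 .2 .3 .2
```

```text
t 24.25 pos [466.8 188.  160.3] F tool [ 0.8  3.6 -3.6] w 32.7 z [ 0.634  0.082 -0.769] y [-0.048  0.997  0.067] tcp as lever th -0.077 ph 0.192 r 157.4 j [ 0.16  0.18  2.13 -0.13  0.14 -1.31]
[-0.08, 0.2] knob [470.9 188.5 154. ] shift [ 0.8 -0.1  7.5]
[0.0, 0.2] knob [480.6 189.3 160.7] shift [-10.9   0.7   8.6]
[0.1, 0.2] knob [493.4 190.3 167.8] shift [-25.3   1.6  11.3]
[0.2, 0.2] knob [506.9 191.4 173.7] shift [-39.4   2.4  15.4]
[0.3, 0.2] knob [520.8 192.5 178.1] shift [-53.    3.1  20.9]
```

Call:
{"fn": "send_rows", "kwargs": {"rows": [[[-4,0.2,0.3],0,0.8],[[-4,0.3,0.4],0,0.8],[[-4,0.3,0.5],0,0.8],[[-4.6,0.3,0.8],0,0.8],[[-4.8,0.3,0.9],0,0.8]]}}

```text
time_s: 24.75
ee_pos: [484.7, 189.6, 171.4]
orientation: [-0.011, 0.941, 0.039, 0.337]
contact_force: [-5.1, 1.3, 3.9]
grip_width: 32.5
grip_force: 20.0
```

```bash
python3 lev.py 0 .2 .1 .2 .2 .2 .3 .2
```

```text
t 24.75 pos [484.7 189.6 171.4] F tool [ 1.4  1.8 -6.1] w 32.5 z [ 0.632  0.082 -0.77 ] y [-0.048  0.997  0.067] tcp as lever th 0.059 ph 0.191 r 157.1 j [ 0.15  0.19  2.08 -0.09  0.19 -1.36]
[0.0, 0.2] knob [480.6 189.3 160.7] shift [10.  -0.8  5.7]
[0.1, 0.2] knob [493.4 190.3 167.8] shift [-4.4  0.1  8.4]
[0.2, 0.2] knob [506.9 191.4 173.7] shift [-18.5   0.9  12.5]
[0.3, 0.2] knob [520.8 192.5 178.1] shift [-32.2   1.6  17.9]
```

Call:
{"fn": "send_rows", "kwargs": {"rows": [[[-4.8,0.3,0.9],0,0.8],[[-4.8,0.3,1.3],0,0.8],[[-4.8,0.3,1.4],0,0.8],[[-4.8,0.2,1.5],0,0.8],[[-4.8,0.2,1.7],0,0.8]]}}

```text
time_s: 25.25
ee_pos: [508.1, 191.3, 181.6]
orientation: [-0.011, 0.941, 0.04, 0.337]
contact_force: [-3.4, 1.7, 0.8]
grip_width: 32.6
grip_force: 20.0
```

```bash
python3 lev.py .25 .2 .3 .2
```

```text
t 25.25 pos [508.1 191.3 181.6] F tool [ 2.1  1.9 -2.7] w 32.6 z [ 0.633  0.082 -0.77 ] y [-0.048  0.997  0.067] tcp as lever th 0.225 ph 0.192 r 156.9 j [ 0.15  0.21  2.01 -0.06  0.23 -1.39]
[0.25, 0.2] knob [513.8 191.9 176.1] shift [-0.9  0.   7.9]
[0.3, 0.2] knob [520.8 192.5 178.1] shift [-7.6  0.4 10.8]
```

Call:
{"fn": "send_rows", "kwargs": {"rows": [[[-4.4,0.2,1.7],0,0.8],[[-4,0.2,1.8],0,0.8],[[-2,0.2,0.8],0,0.8],[[0,0,0],0,0.8]]}}

```text
time_s: 25.65
ee_pos: [518.6, 192.1, 184.8]
orientation: [-0.011, 0.941, 0.04, 0.337]
contact_force: [-1.9, 2.2, -0.8]
grip_width: 32.9
grip_force: 20.0
```

```bash
python3 lev.py .25 .2 .3 .2
```

```text
t 25.65 pos [518.6 192.1 184.8] F tool [ 2.   2.2 -0.4] w 32.9 z [ 0.633  0.082 -0.77 ] y [-0.048  0.997  0.067] tcp as lever th 0.297 ph 0.192 r 156.9 j [ 0.15  0.23  1.98 -0.05  0.24 -1.4 ]
[0.25, 0.2] knob [513.8 191.9 176.1] shift [ 9.2 -0.5  3.6]
[0.3, 0.2] knob [520.8 192.5 178.1] shift [ 2.5 -0.2  6.6]
```

Not at the stop yet (force still 2 N). Pressing on until the force builds.

Call:
{"fn": "send_rows", "kwargs": {"rows": [[[-2,0.1,1],0,0.8],[[0,0,0],0,0.8]]}}

```text
time_s: 25.85
ee_pos: [519.6, 192.2, 184.8]
orientation: [-0.011, 0.941, 0.039, 0.336]
contact_force: [-14.2, -0.3, 7.3]
grip_width: 32.5
grip_force: 20.0
```

Call:
{"fn": "send_rows", "kwargs": {"rows": [[[-2,0.1,0.9],0,0.8],[[0,0,0],0,0.8]]}}

```text
time_s: 26.05
ee_pos: [520.8, 192.3, 184.8]
orientation: [-0.011, 0.942, 0.039, 0.334]
contact_force: [-23.6, -2.8, 10.0]
grip_width: 33.0
grip_force: 20.0
```

```bash
python3 lev.py .3 .2
```

```text
t 26.05 pos [520.8 192.3 184.8] F tool [ 12.   -1.  -22.8] w 33.0 z [ 0.629  0.082 -0.773] y [-0.048  0.997  0.066] tcp as lever th 0.311 ph 0.193 r 156.4 j [ 0.15  0.23  1.97 -0.05  0.25 -1.41]
[0.3, 0.2] knob [520.8 192.5 178.1] shift [ 4.2 -0.3  5.2]
```

Call:
{"fn": "send_rows", "kwargs": {"rows": [[[0,0,0],0,0.6],[[0,0,0],0,0.2],[[0,0,0],0,-0.3],[[0,0,0],0,-1],[[0,0,0],0,-1]]}}

```text
time_s: 26.55
ee_pos: [523.1, 192.4, 186.2]
orientation: [-0.011, 0.94, 0.04, 0.337]
contact_force: [1.1, -0.4, 0.3]
grip_width: 57.0
grip_force: 0.0
```

Call:
{"fn": "send_rows", "kwargs": {"rows": [[[0,0,0],0,-1],[[0,0,-8],0,-1],[[0,0,-20],0,-1],[[0,0,-40],0,-1],[[0,0,-40],0,-1]]}}

```text
time_s: 27.05
ee_pos: [453.2, 183.3, 270.0]
orientation: [-0.011, 0.941, 0.04, 0.337]
contact_force: [0.2, 0.2, 0.1]
grip_width: 88.4
grip_force: 0.0
```

Call:
{"fn": "send_rows", "kwargs": {"rows": [[[0,-10,-40],0,-1],[[0,-25,-40],0,-1],[[0,-40,-20],0,-1],[[0,-40,0],0,-1],[[0,-40,0],0,-1]]}}

```text
time_s: 27.55
ee_pos: [398.4, 21.7, 336.4]
orientation: [-0.012, 0.94, 0.039, 0.339]
contact_force: [1.3, 0.5, -0.2]
grip_width: 88.5
grip_force: 0.0
```

```bash
cat > fin.py <<'E'
from h import *
from lev import O,RZ,knob
s=snapshot("top");sd=snapshot("side")
a=cv2.resize(s["pixels"][120:300,100:280],(400,400),interpolation=cv2.INTER_CUBIC);b=cv2.resize(sd["pixels"][150:310,140:300],(400,400),interpolation=cv2.INTER_CUBIC)
cv2.imwrite("pics/fin.png",np.hstack([a,b])[...,::-1])
for n,v in(("top",s),("side",sd)):
    P,d=cloud(v);hsv=cv2.cvtColor(v["pixels"],cv2.COLOR_RGB2HSV);m=(cv2.inRange(hsv,(3,150,80),(18,255,255))>0)
    L=RZ.inv().apply((P-O).reshape(-1,3)).reshape(P.shape);m&=(L[...,0]>-200)&(L[...,0]<-40)&(abs(L[...,1])<80)&(L[...,2]>90)&(L[...,2]<225)
    q=P[m];c=q.mean(0);u=np.array(v["eye"])-c;u/=np.linalg.norm(u);c=c-u*11.3
    l=RZ.inv().apply(c-O)-[-45,0,36]
    print(n,m.sum(),"knob centre",c.round(1),"th",round(np.arctan2(l[0],l[2])+np.deg2rad(32),3),"ph",round(-np.arcsin(l[1]/np.linalg.norm(l)),3),"r",np.linalg.norm(l).round(1))
print("expect",knob(.3,.15).round(1))
E
python3 fin.py; python3 lev.py
```

```text
top 85 knob centre [521.  206.3 168.9] th 0.292 ph 0.116 r 138.7
side 66 knob centre [520.6 204.5 183.3] th 0.314 ph 0.117 r 152.8
expect [519.9 199.8 179.4]
t 27.65 pos [399.1  17.2 335.4] F tool [-0.5 -0.2  0.4] w 88.3 z [ 0.635  0.074 -0.769] y [-0.037  0.997  0.065] tcp as lever th 0.035 ph 0.513 r 396.8 j [-0.48 -0.38  2.1   0.48  0.88 -2.27]
```

View pics/fin.png

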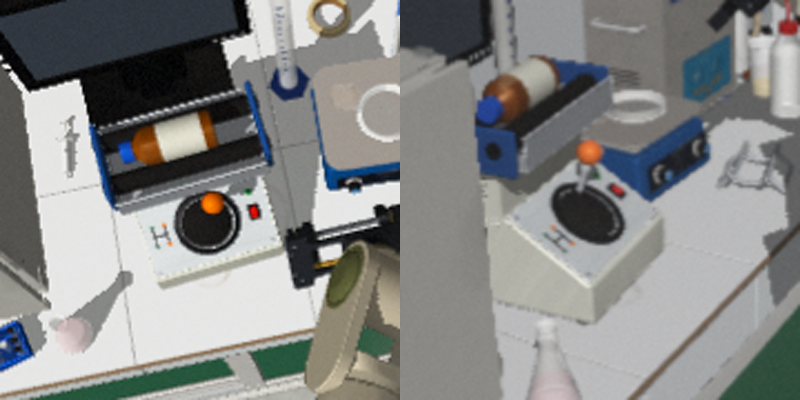

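The bottle lies between the cheeks (left half, 175,137). The knob is forward and right (210,203), resting on the web at about +0.12 with fore-aft about 0.30. The flask and wash bottle are standing and the gripper is clear.

```bash
python3 -c "
from cell import ticket; print(ticket.sign_off())"
```

```text
the job is handed in; nothing more can be done
None
```

I handed the job in at about 28 s: the bottle lies centrally on both rollers, the range lever is home in fast forward, both are let go, and the flask and wash bottle are still standing.

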